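# Slide the battery pack onto its charging dock

### The arm

A 6-joint arm with a two-finger parallel gripper is mounted at the origin on a cart in front of the work surface, level with it; the furniture and walls round the work are solid. World frame = base frame: x ahead of the robot, y to its left, z up, the work surface at z = 0. Lengths are in m, angles in rad, forces in N, time in s.
With the tool pointing down it reaches from about 0.375 to 0.9 m from the base axis. Payload 3.1 kg.
Tool frame: the origin (TCP) lies between the finger pads, 19 mm behind the fingertips; this is the grasp point; z points along the fingers, y is the line along which they close (so a half turn about z gives the same grasp; the last joint's range is limited). The gripper opens to 87 mm and grips with 3 to 60 N. Pads are 19 mm wide; open, the fingers measure 117 mm over their backs; the gripper's body (75 mm by 190 mm) begins 51 mm behind the grasp point.
Start: joints at [-1.353, 0.527, 1.433, -0, 1.181, -0.178], TCP at [0.241, -0.577, 0.241] pointing down, gripper open.
Joint ranges: [-3.08, 3.08], [-0.75, 2.2], [0.22, 2.44], [-1.43, 4.57], [0, 2.65], [-2.85, 2.85]. Speed limits (rad/s): [2.79, 2.79, 3.14, 3.14, 3.14, 3.14].

### API

Orientations are given as a rotation vector (axis times angle).
In Python, from bench import get_state, capture, finish_job gives the robot as it stands. The module is installed in compiled form; this text tells all that it offers.
- The arm moves only by the shell command python3 -m creep 'ROWS'. ROWS is JSON, a list of rows, each an object with "delta_pos": the shift along the tool's x, y, z as a fraction of full scale, a list of three; "turn": the turn about the tool's z as a fraction of full scale; "gripper": the closure, from -1 (fully open) to 1 (shut). In form: [{"delta_pos": [tx, ty, tz], "turn": turn, "gripper": gripper}, ...]. A call has 1 to 12 rows; each row shifts and turns the commanded pose from where the row before left it, along the tool's axes as they then stand; what a row does not reach is not made up. Full scale, the value 1, is 4 cm for a shift and 0.1 rad for a turn. A row lasts 1/8 s, in which the tool goes at most 62.5 mm and 10.7 degrees, less where a joint would pass 70% of its speed; a pose out of reach is approached as far as the arm can. A call with a number of a shift or a turn outside -1 to 1 is refused whole. A call with a gripper value outside its range is refused whole. The fingers move at their own pace and stop on an object; the grip force is fixed at half the most. Time passes only in rows, so rows that do not move let the fingers close. It gives the time, the measured TCP pose, the force, the opening and the grip force at its end, in the units of the state.
- get_state(): the state, without advancing time (a new reading comes with each control period).
- capture(name): name is "scene" or "side" or "wrist"; returns a dict with "frame" (384x512x3 uint8, blue, green, red), "depth" (384x512 float32, m along the optical axis (not along the pixel's ray), 0 where there is no reading), "K" (3x3 intrinsics, pixels), "distortion" ([k1, k2, p1, p2, k3] as OpenCV has them; the pictures are not rectified), "camera_from_world" (4x4, takes a point from world to camera coordinates); the wrist camera has in their place "T_tool_cam" (4x4, takes a point from camera to tool coordinates, whose origin is the TCP and whose axes are the flange's). Camera axes: x right, y up, looking along -z (the intrinsics and any distortion apply to the point x, -y, -z); pixel columns grow to the right and rows downward; lengths in m; the calibration is good to about 2 mm. A picture is of the moment at which its call begins: read the wrist's pose just before it.
- finish_job(): hands the job in; it is judged then, once.
The state is a dict: "t": time; "joint_pos": joint angles; "joint_vel": joint speeds; "joint_efforts": joint torques, N m; "eef_pos": TCP position; "eef_rot": TCP orientation; "ft_force": force on the tool from outside, world axes, zero at the start; "wrist_torque": the same for the moment, N m; "gripper_width": opening from 0.0 (shut) to 1.0 (fully open); "grip_force": force on a finger pad.
Only numpy, scipy, OpenCV 4.12 (cv2) and the standard library are available. Lean on these libraries where they do the work, as an engineer would, in place of code of your own. Each camera call takes 0.05 s, during which the arm holds its last target. There are 200 camera calls.

### The job

Put the battery pack on the charging dock: set it on the tray in front of the rail, slide it gently along the rail, bevelled end first, until it is fully home against the end stop and the spring detents hold it, without ramming it. Then flip the dock's switch lever over, away from the tray's open front end, to start charging, and let go. Leave the other things where they stand.

Things in the scene. Friction and masses are not known exactly. Their poses are not given: they have to be found in the camera images.
- pack: Grey battery pack, 72 (x = -37 to +35) x 50 (y) x 60 (z) mm, 0.22 kg, upright on the worktop. Origin: centre of its underside; +x is the leading end. Skirt 50 wide up to z = 22, bevelled at the leading end, with a notch in each flank at x = 0; above it the 40 mm wide housing to grip. Underneath a T-slot channel (slot 20, inside 33 wide, roof 14 mm up), open at +x, closed at -x.
- pack_grip (a point): Point in the middle of the pack's housing, 45 mm above its underside: a good TCP height for gripping across the 40 mm width (pads closing along the pack's y).
- dock: White charging dock, fixed. Origin: at worktop level under the centre of the seated pack. Tray 12 mm high from x = -112 to +48 mm, 100 wide; on it a T rail (30 wide, 13 high) along x, its pointed nose at x = -33. The pack slides on toward +x, lying on the tray, to the end stop (face at x = +35, 30 high). Sprung rollers at x = 0 either side, in housings 18 high, y = +-38 to +-49.
- dock_home (a point): Where the centre of the pack's underside lies when fully home: on the tray's top (12 mm above the worktop); its axes are the dock's.
- dock_entry (a point): Place on the tray's top for the centre of the pack's underside before sliding, pack's x along the dock's x: 76 mm before home, the pack just clear of the rail's nose.
- detent_l (a joint): Left spring roller (dock's +y): 0 = sprung in toward the rail, positive (m) = pushed outward; about 0.0035 while the pack's flank rides over it, back to 0 in the notch in the last millimetres. The push past both rollers takes about 5 N.
- detent_r (a joint): Right spring roller (dock's -y), the same.
- switch (a joint): Switch lever on a grey block (70 x 50 mm, 25 mm over the tray) on the dock's +y side; pivot at dock x = -40, y = +82, 34 mm above the worktop; swings in the dock's x-z plane. 0 = off, leaning to the dock's -x; 1.0 rad = on, leaning to +x. It stays where it is left.
- switch_tip (a point): Centre of the black ball (26 mm across) at the lever's end, 45 mm from the pivot, about 74 mm above the worktop; it travels 43 mm toward the dock's +x.
- electrode_0: Loose bystander: disc electrode head, 65 mm across, 46 mm high, origin under its centre.
- electrode_2: Loose bystander: disc electrode head, 45 mm across, 46 mm high.
- electrode_4: Loose bystander: small electrode head, 25 mm across, 46 mm high.
- mixing_cup: Loose bystander: small bowl, 69 mm across, 32 mm high.

How it is judged:
On the way, in this order (a step that is already met when the one before it is completed fails the run):
1. the pack stands on the tray or rail of the dock, lined up but not yet home (x of pack in the frame of dock_home between -0.085 and -0.01 m and y of pack in the frame of dock_home between -0.012 and 0.012 m and z of pack in the frame of dock_home between -0.004 and 0.004 m and angle between the x axis of pack and the x axis of dock, either way round below 0.25 rad).
2. the pack is fully home and both detents have sprung into its notches, the switch still off (x of pack in the frame of dock_home between -0.003 and 0.003 m and y of pack in the frame of dock_home between -0.004 and 0.004 m and z of pack in the frame of dock_home between -0.003 and 0.003 m and angle between the x axis of pack and the x axis of dock, either way round below 0.08 rad and angle between pack's own z axis and vertical below 0.06 rad and value of joint each of detent_l, detent_r below 0.0015 m and value of joint switch below 0.5 rad), for 0.2 s.
3. the switch lever is flipped over (value of joint switch above 0.8 rad), for 0.2 s.
At the end, for the whole second after the job is handed in: The pack is at rest on the rail, its centre within 3 mm of home along the rail, 4 mm across and 3 mm in height, upright and in line with the rail to about 4 degrees; both detent rollers are sprung in (under 1.5 mm); the switch lever is over by more than 0.8 rad (x of pack in the frame of dock_home between -0.003 and 0.003 m and y of pack in the frame of dock_home between -0.004 and 0.004 m and z of pack in the frame of dock_home between -0.003 and 0.003 m and angle between the x axis of pack and the x axis of dock, either way round below 0.08 rad and angle between pack's own z axis and vertical below 0.06 rad and value of joint each of detent_l, detent_r below 0.0015 m and value of joint switch above 0.8 rad and linear speed of pack below 0.02 m/s); the robot touches nothing.
It fails at once if the pack is rammed: more than 40 N between pack and dock (contact force between pack and dock above 40 N).
It fails at once if a bystander is pushed more than 3 cm or knocked over (distance of any of electrode_0, electrode_2, electrode_4, mixing_cup from where it was at the start of the episode above 0.03 m or angle between any of electrode_0, electrode_2, electrode_4, mixing_cup's own z axis and vertical above 0.5 rad).
It also fails if it takes over 54 s, if anything falls off the work surface, if the arm or the gripper's body presses on something with over 40 N, if the wrist force passes 120 N, or if a joint passes its speed limit or range.

## Working session

There is one attempt and no reset: what is moved stays moved. The work goes in short steps, Python scripts to look and compute and a shell command to move; the robot and the scene stay as the last step left them, time stands still between calls to the robot, and variables do not carry over. Pictures are saved under pics/ and viewed, at most 12 in all, crops included, and the job is handed in when it is done.

```bash
mkdir -p pics; python3 - <<'E'
from bench import *
import cv2,numpy as np,pickle
s=get_state();print({k:np.round(v,3) for k,v in s.items()})
d={}
for n in("scene","side"):
    c=capture(n);d[n]=c;cv2.imwrite(f"pics/{n}0.png",c["frame"]);print(n,np.round(c["K"],1).tolist(),np.round(c["distortion"],3),np.round(c["camera_from_world"],3).tolist())
pickle.dump(d,open("d0.pkl","wb"))
a=np.hstack([d["scene"]["frame"],d["side"]["frame"]])
E
```

```text
{'t': np.float64(0.0), 'joint_pos': array([-1.354,  0.528,  1.434,  0.   ,  1.181, -0.178]), 'joint_vel': array([-0.   ,  0.001, -0.   , -0.   ,  0.002, -0.002]), 'joint_efforts': array([ -0.   , -44.005, -17.659,   0.063,   0.058,  -0.   ]), 'eef_pos': array([ 0.241, -0.576,  0.24 ]), 'eef_rot': array([-3.078, -0.617,  0.   ]), 'ft_force': array([-0.576,  0.194,  0.588]), 'wrist_torque': array([-0.028,  0.012,  0.061]), 'grip_force': np.float64(0.0), 'gripper_width': np.float64(0.999)}
scene [[481.6, 0.0, 246.4], [0.0, 481.6, 200.8], [0.0, 0.0, 1.0]] [0.063 0.    0.    0.    0.   ] [[-0.479, -0.878, -0.008, 0.335], [0.559, -0.313, 0.768, -0.317], [-0.676, 0.363, 0.641, -0.723], [0.0, 0.0, 0.0, 1.0]]
side [[437.6, 0.0, 249.4], [0.0, 437.6, 189.9], [0.0, 0.0, 1.0]] [-0.092  0.     0.     0.     0.   ] [[-1.0, -0.003, -0.013, 0.493], [-0.008, -0.637, 0.771, -0.001], [-0.011, 0.771, 0.637, -1.079], [0.0, 0.0, 0.0, 1.0]]
```

View pics/scene0.png

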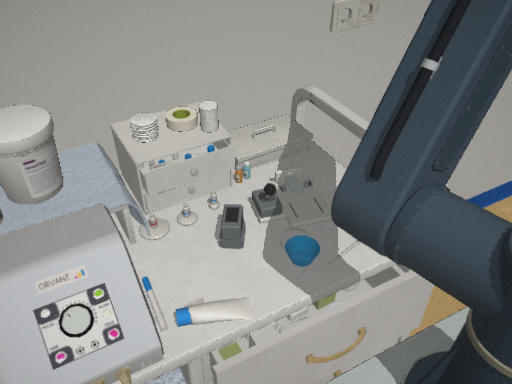

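View pics/side0.png

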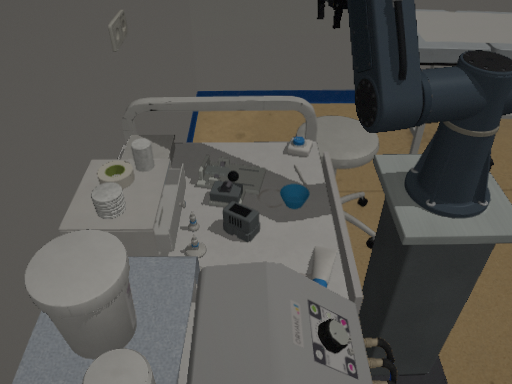

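The scene view shows the pack at (232,226), the switch ball at (270,190), the dock tray near (300,195) in shadow, and the cup at (302,250). The side view shows the ball at (233,176), the pack at (241,220) and the cup at (294,197). I'll zoom in and compute points.

```bash
cat > h.py <<'E'
import cv2,numpy as np
def ray(c,uv):
    n=cv2.undistortPoints(np.array(uv,float).reshape(-1,1,2),c["K"],np.array(c["distortion"],float)).reshape(-1,2)
    M=c["camera_from_world"] if "camera_from_world" in c else np.linalg.inv(c["T_wc"])
    R,t=M[:3,:3],M[:3,3]
    return -R.T@t,np.c_[n[:,0],-n[:,1],-np.ones(len(n))]@R
def onz(c,uv,z):
    o,d=ray(c,uv);return o+d*((z-o[2])/d[:,2])[:,None]
def cloud(c):
    v,u=np.mgrid[:384,:512];o,d=ray(c,np.c_[u.ravel(),v.ravel()])
    return (o+d*c["depth"].reshape(-1,1)).reshape(384,512,3)
def tri(c1,p1,c2,p2):
    o1,d1=ray(c1,[p1]);o2,d2=ray(c2,[p2]);A=np.c_[d1[0],-d2[0]]
    s=np.linalg.lstsq(A,o2-o1,rcond=None)[0];a=o1+d1[0]*s[0];b=o2+d2[0]*s[1];return (a+b)/2,np.linalg.norm(a-b)
E
python3 - <<'E'
from h import *;import pickle
d=pickle.load(open("d0.pkl","rb"))
def crop(c,x,y,w,h,k): return cv2.resize(cv2.convertScaleAbs(c["frame"][y:y+h,x:x+w],alpha=1.4),None,fx=k,fy=k,interpolation=cv2.INTER_CUBIC)
cv2.imwrite("pics/z1.png",crop(d["scene"],195,145,155,115,5))
cv2.imwrite("pics/z2.png",crop(d["side"],175,135,150,112,5))
for n,c in d.items():
    P=cloud(c);f=c["frame"].astype(int)
    for nm,u,v in ([("packtop",234,210),("ball",270,190),("cup",302,250),("tray",305,205),("table",260,300)] if n=="scene" else [("packtop",243,210),("ball",233,176),("cup",294,195),("tray",255,180),("table",230,280-30)]):
        print(n,nm,P[v,u].round(3),f[v,u])
E
```

```text
scene packtop [0.522 0.126 0.059] [43 43 45]
scene ball [0.52  0.041 0.08 ] [47 44 44]
scene cup [0.404 0.033 0.001] [133 100  39]
scene tray [ 0.512 -0.047  0.008] [113 119 118]
scene table [ 0.337  0.17  -0.002] [192 198 200]
side packtop [0.506 0.133 0.06 ] [14 13 13]
side ball [0.529 0.045 0.084] [14 13 11]
side cup [0.385 0.024 0.008] [93 68 20]
side tray [ 0.479 -0.026  0.017] [77 81 81]
side table [0.534 0.194 0.   ] [127 130 132]
```

View pics/z1.png

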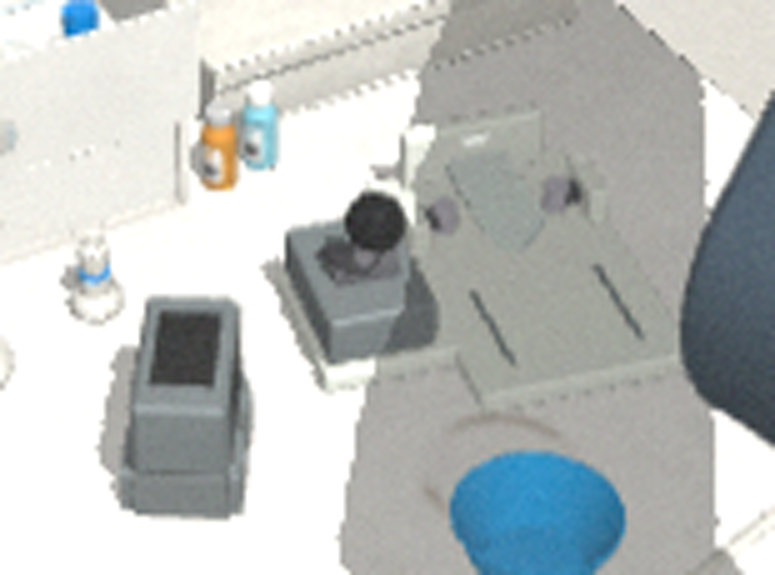

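View pics/z2.png

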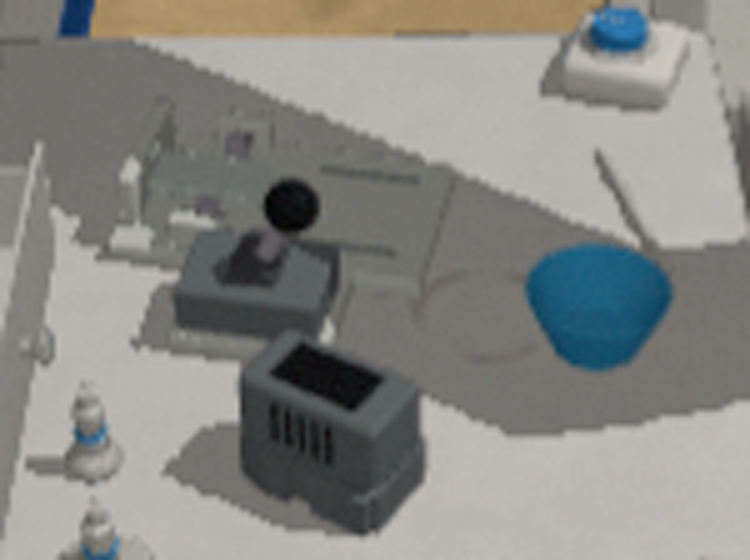

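The scene crop shows the pack with its black label at zoom (187,347), the ball at (375,221), the rail nose at (520,250), the tray's front corners at (485,402) and (695,355), and slits parallel to the rail. In both views dock +x points away from the robot, with the lever on its left. Which end of the pack is bevelled isn't clear yet.

```bash
python3 - <<'E'
from h import *;import pickle
from bench import *
d=pickle.load(open("d0.pkl","rb"));S,D=d["scene"],d["side"]
z1=lambda *p:[(x/5+195,y/5+145) for x,y in p]
z2=lambda *p:[(x/5+175,y/5+135) for x,y in p]
np.set_printoptions(precision=3,suppress=True)
print("packtop",onz(S,z1((150,298),(240,298),(238,398),(135,405)),.06))
print("packtop side",onz(D,z2((243,375),(298,333),(420,385),(370,437)),.06))
print("front corners",onz(S,z1((485,402),(695,355)),.012))
print("slits",onz(S,z1((475,292),(515,362),(598,265),(640,337)),.012))
print("side slits",onz(D,z2((320,168),(418,182),(305,237),(395,252)),.012))
print("side front",onz(D,z2((455,180),(418,290)),.012))
print("ball",tri(S,z1((375,221))[0],D,z2((292,206))[0]))
print("nose",onz(S,z1((520,250)),.025))
c=capture("wrist");print(c["T_tool_cam"],c["K"],c["distortion"])
for n,c,z in(("S",S,z1),("D",D,z2)):
    f=c["frame"].astype(int);P=cloud(c)
    m=(f[...,0]>f[...,2]+50)&(np.abs(P[...,0]-.42)<.1)&(np.abs(P[...,1])<.1);q=P[m];print("cup",q.min(0),q.max(0))
E
```

```text
packtop [[0.545 0.135 0.06 ]
 [0.527 0.102 0.06 ]
 [0.473 0.132 0.06 ]
 [0.49  0.169 0.06 ]]
packtop side [[0.548 0.133 0.06 ]
 [0.525 0.105 0.06 ]
 [0.472 0.14  0.06 ]
 [0.493 0.172 0.06 ]]
front corners [[ 0.466  0.017  0.012]
 [ 0.447 -0.078  0.012]]
slits [[ 0.529 -0.018  0.012]
 [ 0.481 -0.008  0.012]
 [ 0.518 -0.077  0.012]
 [ 0.468 -0.065  0.012]]
side slits [[ 0.52  -0.08   0.012]
 [ 0.47  -0.068  0.012]
 [ 0.527 -0.023  0.012]
 [ 0.482 -0.01   0.012]]
side front [[ 0.451 -0.069  0.012]
 [ 0.471  0.019  0.012]]
ball (array([0.529, 0.035, 0.075]), np.float64(0.002351185971244386))
nose [[ 0.531 -0.043  0.025]]
[[-0.001  0.969  0.249  0.068]
 [ 1.     0.001  0.001  0.   ]
 [ 0.     0.249 -0.969 -0.144]
 [ 0.     0.     0.     1.   ]] [[314.329   0.    251.036]
 [  0.    314.329 196.579]
 [  0.      0.      1.   ]] [0.005 0.    0.    0.    0.   ]
cup [ 0.353  0.012 -0.001] [0.421 0.081 0.035]
cup [0.355 0.009 0.003] [0.419 0.08  0.037]
```

```bash
cat >> h.py <<'E'
from scipy.spatial.transform import Rotation as R
def Tw(s):
    T=np.eye(4);T[:3,:3]=R.from_rotvec(s["eef_rot"]).as_matrix();T[:3,3]=s["eef_pos"];return T
def plan(x,y,z,yaw=None):
    from bench import get_state
    s=get_state();T=Tw(s);d=T[:3,:3].T@(np.array([x,y,z])-T[:3,3])/.04
    y0=np.arctan2(T[1,0],T[0,0])
    print("t",round(float(s["t"]),2),"pos",T[:3,3].round(4),"yaw",round(y0,4),"shift units",d.round(2),"norm",np.linalg.norm(d).round(2), "" if yaw is None else ("turn units(+ lowers yaw)",round((y0-yaw)/.1,2)))
E
python3 - <<'E'
from h import *;import pickle
d=pickle.load(open("d0.pkl","rb"))
for c in d.values():
    P=cloud(c).reshape(-1,3);P=P[c["depth"].ravel()>0]
    for a,b in((-.6,-.45),(-.45,-.3),(-.3,-.15),(-.15,0.),(0,.2)):
        m=(P[:,1]>a)&(P[:,1]<b)&(P[:,0]>.3)&(P[:,0]<.9)
        if m.sum():
            q=P[m];h=q[q[:,2]>.1];print(a,np.percentile(q[:,2],99.5).round(3),len(h),h.min(0).round(2) if len(h) else"",h.max(0).round(2) if len(h) else"")
plan(.47,.06,.30,-.23)
E
```

```text
-0.6 0.28 2379 [ 0.86 -0.6   0.1 ] [ 0.89 -0.45  0.29]
-0.45 0.302 3219 [ 0.86 -0.45  0.1 ] [ 0.89 -0.3   0.31]
-0.3 0.324 5314 [ 0.33 -0.3   0.1 ] [ 0.89 -0.15  0.33]
-0.15 0.347 5241 [ 0.87 -0.15  0.1 ] [ 0.89 -0.    0.36]
0 0.375 12614 [0.62 0.   0.1 ] [0.89 0.2  0.39]
-0.6 0.334 859 [ 0.87 -0.6   0.1 ] [ 0.88 -0.45  0.34]
-0.45 0.375 1637 [ 0.87 -0.45  0.1 ] [ 0.88 -0.3   0.38]
-0.3 0.412 5102 [ 0.32 -0.3   0.1 ] [ 0.88 -0.15  0.43]
-0.15 0.458 4138 [ 0.88 -0.15  0.1 ] [ 0.88 -0.    0.47]
0 0.498 13759 [0.62 0.   0.1 ] [0.88 0.2  0.51]
t 0.15 pos [ 0.2409 -0.5761  0.2405] yaw 0.3958 shift units [ 11.42 -12.47  -1.46] norm 16.97 ('turn units(+ lowers yaw)', np.float64(6.26))
```

```bash
python3 -m creep '[{"delta_pos":[0,0,-1],"turn":0,"gripper":-1},{"delta_pos":[0,0,-1],"turn":0,"gripper":-1},{"delta_pos":[0,0,-1],"turn":0,"gripper":-1},{"delta_pos":[0,0,-1],"turn":0,"gripper":-1},{"delta_pos":[0.7,-0.75,0],"turn":0,"gripper":-1},{"delta_pos":[0.7,-0.75,0],"turn":0,"gripper":-1},{"delta_pos":[0.7,-0.75,0],"turn":0,"gripper":-1},{"delta_pos":[0.7,-0.75,0],"turn":0,"gripper":-1},{"delta_pos":[0.7,-0.75,0],"turn":0,"gripper":-1},{"delta_pos":[0.7,-0.75,0],"turn":0,"gripper":-1},{"delta_pos":[0.7,-0.75,0],"turn":0,"gripper":-1},{"delta_pos":[0.7,-0.75,0],"turn":0,"gripper":-1}]'
python3 -m creep '[{"delta_pos":[0.7,-0.75,0],"turn":0,"gripper":-1},{"delta_pos":[0.7,-0.75,0],"turn":0,"gripper":-1},{"delta_pos":[0.7,-0.75,0],"turn":0,"gripper":-1},{"delta_pos":[0.7,-0.75,0],"turn":0,"gripper":-1},{"delta_pos":[0.7,-0.75,0],"turn":0,"gripper":-1},{"delta_pos":[0.7,-0.75,0],"turn":0,"gripper":-1},{"delta_pos":[0.7,-0.75,0.4],"turn":0,"gripper":-1},{"delta_pos":[0.7,-0.75,0.6],"turn":0,"gripper":-1},{"delta_pos":[0,0,1],"turn":0,"gripper":-1},{"delta_pos":[0,0,1],"turn":0,"gripper":-1},{"delta_pos":[0,0,0],"turn":0,"gripper":-1}]'
python3 - <<'E'
from h import *
from bench import *
import pickle
plan(.51,.136,.2,-.56)
d={}
T=Tw(get_state());c=capture("wrist");c["T_wc"]=T@np.array(c["T_tool_cam"]);d["w"]=c
d["scene"]=capture("scene");d["side"]=capture("side")
pickle.dump(d,open("d1.pkl","wb"))
cv2.imwrite("pics/w1.png",cv2.resize(c["frame"],(800,600),interpolation=cv2.INTER_CUBIC))
E
```

```text
t: 1.65
eef_pos: [0.3553, -0.2674, 0.401]
eef_rot: [-3.08, -0.617, 0.0]
ft_force: [0.3, 0.7, -0.2]
gripper_width: 0.998
grip_force: 0.0
t: 3.02
eef_pos: [0.4668, 0.0395, 0.2787]
eef_rot: [-3.077, -0.618, 0.012]
ft_force: [-1.2, -0.3, 0.7]
gripper_width: 1.003
grip_force: 0.0
t 3.02 pos [0.4668 0.0395 0.2787] yaw 0.3962 shift units [ 1.94 -1.8   1.96] norm 3.29 ('turn units(+ lowers yaw)', np.float64(9.56))
```

View pics/w1.png

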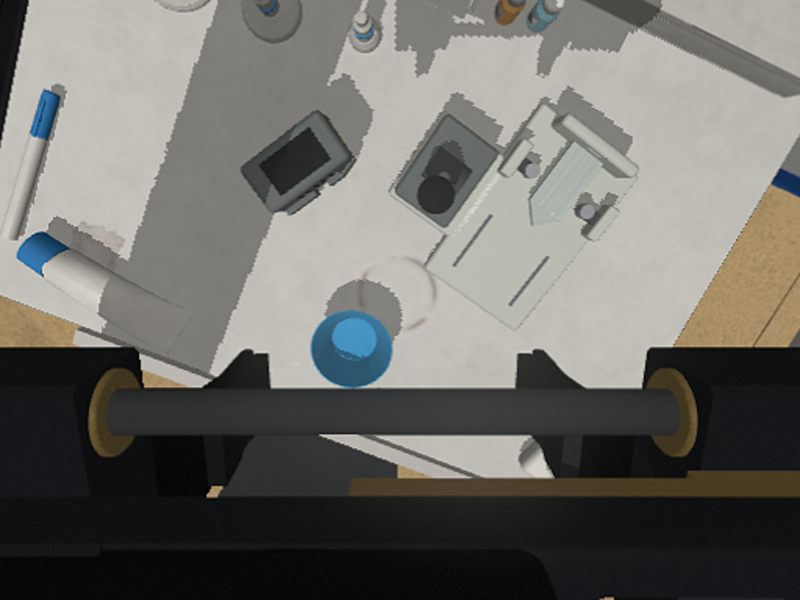

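The wrist view shows the whole dock: front corners at (427,264) and (517,328), the nose at (540,222), the stop at (597,145), and the pack at (297,160). I'll zoom in on the pack and dock.

```bash
python3 - <<'E'
import pickle,cv2
c=pickle.load(open("d1.pkl","rb"))["w"]
f=cv2.convertScaleAbs(c["frame"][55:215,145:420],alpha=1.3)
a=cv2.resize(f[5:90,5:90],(600,600),interpolation=cv2.INTER_CUBIC)
cv2.imwrite("pics/w1p.png",a)
E
```

```text
(no output)
```

View pics/w1p.png

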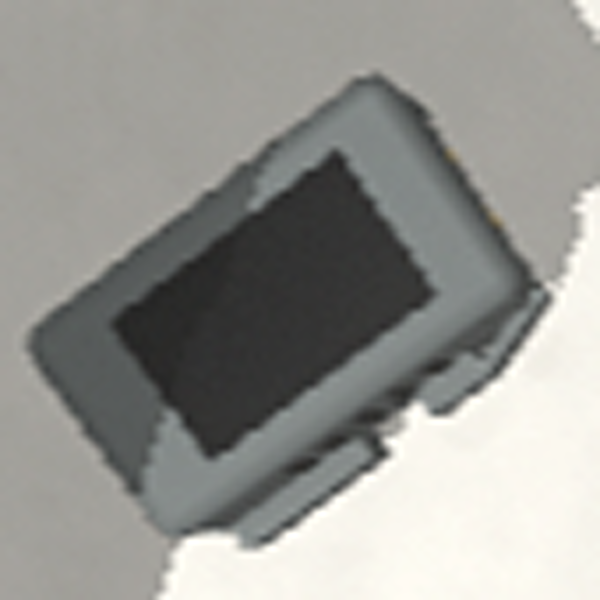

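The far-right end (crop (450,410) to (548,290)) tapers and carries gold contacts, so the bevelled leading end points away from the robot. The near end is square. No half turn is needed. Next are precise poses.

```bash
python3 - <<'E'
from h import *;import pickle
np.set_printoptions(precision=4,suppress=True)
D=pickle.load(open("d1.pkl","rb"));c=D["w"]
P=lambda *p:[(150+x*85/600,60+y*85/600) for x,y in p]
W=lambda *p:[(x*.64,y*.64) for x,y in p]
L=onz(c,P((112,325),(338,150),(438,292),(212,460)),.06);L=L[:,:2]
print("label",L,"mean",L.mean(0),"yaws",[np.arctan2(*(b-a)[::-1]) for a,b in((L[0],L[1]),(L[3],L[2]))])
print("housing top",onz(c,P((30,335),(375,75),(530,285),(175,540)),.058).mean(0))
g=cv2.cvtColor(c["frame"],cv2.COLOR_BGR2GRAY)
m=np.zeros_like(g);cv2.fillPoly(m,[np.int32(W((435,264),(495,195),(530,228),(555,232),(570,250),(517,320)))],1)
d=((g<120)&(m>0)).astype(np.uint8)
for k in cv2.findContours(d,0,1)[0]:
    if cv2.contourArea(k)>5:
        q=onz(c,k.reshape(-1,2),.012)[:,:2];u=np.linalg.svd(q-q.mean(0))[2][0];u*=np.sign(u[0]);pr=(q-q.mean(0))@u
        print("slit",q.mean(0),np.arctan2(u[1],u[0]),"len",np.ptp(pr))
print("front corners",onz(c,W((427,264),(517,328)),.012))
print("nose",onz(c,W((540,222)),.025),"stop top front",onz(c,W((556,123),(632,178)),.030))
# blob of ball
P3=cloud(c);z=P3[...,2];f=c["frame"].astype(int).sum(2)
bm=(f<200)&(z>.05)&(np.abs(P3[...,0]-.52)<.04)&(np.abs(P3[...,1]-.04)<.04);v,u=np.nonzero(bm);print("ball w/depth",P3[bm].mean(0),len(u))
for n in("scene","side"):
    Q=cloud(D[n]).reshape(-1,3);h=Q[(Q[:,2]>.1)&(Q[:,0]>.5)&(Q[:,0]<.82)&(Q[:,1]>-.3)&(Q[:,1]<.3)&(Q[:,2]<.3)];print("tall",h.min(0),np.percentile(h,[2,50,98],axis=0))
E
```

```text
label [[0.5007 0.1573]
 [0.5387 0.1334]
 [0.5251 0.1117]
 [0.4872 0.1359]] mean [0.5129 0.1346] yaws [np.float64(-0.5600537585065624), np.float64(-0.5675239485635404)]
housing top [0.5124 0.1345 0.058 ]
slit [ 0.4962 -0.0721] -0.21936327944928036 len 0.04993610966965676
slit [ 0.5086 -0.0132] -0.21320432427012342 len 0.04998237870214544
front corners [[ 0.4757  0.0128  0.012 ]
 [ 0.4543 -0.0823  0.012 ]]
nose [[ 0.5433 -0.0551  0.025 ]] stop top front [[ 0.6133 -0.0311  0.03  ]
 [ 0.6003 -0.1035  0.03  ]]
ball w/depth [0.4987 0.035  0.3605] 44232
tall [0.6204 0.0562 0.1   ] [[0.6337 0.0654 0.1025]
 [0.701  0.176  0.1408]
 [0.8041 0.2758 0.1988]]
tall [ 0.5015 -0.2588  0.1   ] [[ 0.532  -0.2471  0.103 ]
 [ 0.7156  0.1645  0.1434]
 [ 0.8154  0.2741  0.2003]]
```

```bash
python3 -m creep '[{"delta_pos":[0,0,0],"turn":0.96,"gripper":-1},{"delta_pos":[0,0,0],"turn":0.96,"gripper":-1},{"delta_pos":[0,0,0],"turn":0.96,"gripper":-1},{"delta_pos":[0,0,0],"turn":0.96,"gripper":-1},{"delta_pos":[0,0,0],"turn":0.96,"gripper":-1},{"delta_pos":[0,0,0],"turn":0.96,"gripper":-1},{"delta_pos":[0,0,0],"turn":0.96,"gripper":-1},{"delta_pos":[0,0,0],"turn":0.96,"gripper":-1},{"delta_pos":[0,0,0],"turn":0.96,"gripper":-1},{"delta_pos":[0,0,0],"turn":0.96,"gripper":-1},{"delta_pos":[0,0,0],"turn":0,"gripper":-1}]'
python3 -c "
from h import *
plan(.512,.135,.12,-.563)"
```

```text
t: 4.55
eef_pos: [0.4704, 0.0386, 0.2831]
eef_rot: [-3.017, 0.873, -0.006]
ft_force: [-0.1, 0.2, 0.5]
gripper_width: 1.005
grip_force: 0.0
t 4.55 pos [0.4704 0.0386 0.2831] yaw -0.5634 shift units [-0.42 -2.59  4.08] norm 4.85 ('turn units(+ lowers yaw)', np.float64(-0.0))
```

```bash
python3 -m creep '[{"delta_pos":[-0.14,-0.86,0],"turn":0,"gripper":-1},{"delta_pos":[-0.14,-0.86,0],"turn":0,"gripper":-1},{"delta_pos":[-0.14,-0.87,0],"turn":0,"gripper":-1},{"delta_pos":[0,0,1],"turn":0,"gripper":-1},{"delta_pos":[0,0,1],"turn":0,"gripper":-1},{"delta_pos":[0,0,1],"turn":0,"gripper":-1},{"delta_pos":[0,0,1],"turn":0,"gripper":-1},{"delta_pos":[0,0,0],"turn":0,"gripper":-1},{"delta_pos":[0,0,0],"turn":0,"gripper":-1}]'
python3 - <<'E'
from h import *
from bench import *
import pickle
plan(.512,.135,.045,-.563)
T=Tw(get_state());c=capture("wrist");c["T_wc"]=T@np.array(c["T_tool_cam"]);pickle.dump(c,open("d2.pkl","wb"))
cv2.imwrite("pics/w2.png",cv2.resize(c["frame"],(800,600)))
E
```

```text
t: 5.68
eef_pos: [0.512, 0.1355, 0.1228]
eef_rot: [-3.017, 0.873, -0.004]
ft_force: [-0.1, -0.6, 0.7]
gripper_width: 1.001
grip_force: 0.0
t 5.67 pos [0.512  0.1355 0.1228] yaw -0.5636 shift units [0.   0.01 1.94] norm 1.94 ('turn units(+ lowers yaw)', np.float64(-0.01))
```

View pics/w2.png

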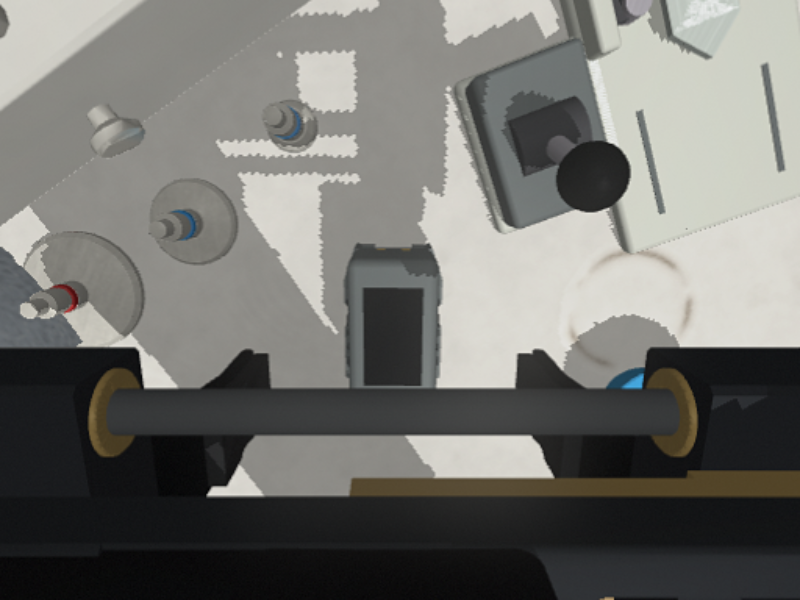

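The pack is centred between the fingers (347–440, centre 393 against an optical axis of 392) and in line with them, and its bevelled end with the contacts points forward. I'll descend and grip.

```bash
python3 -m creep '[{"delta_pos":[0,0,0.8],"turn":0,"gripper":-1},{"delta_pos":[0,0,0.7],"turn":0,"gripper":-1},{"delta_pos":[0,0,0.4],"turn":0,"gripper":-1},{"delta_pos":[0,0,0],"turn":0,"gripper":-1},{"delta_pos":[0,0,0],"turn":0,"gripper":1},{"delta_pos":[0,0,0],"turn":0,"gripper":1},{"delta_pos":[0,0,0],"turn":0,"gripper":1},{"delta_pos":[0,0,0],"turn":0,"gripper":1},{"delta_pos":[0,0,0],"turn":0,"gripper":1},{"delta_pos":[0,0,0],"turn":0,"gripper":1},{"delta_pos":[0,0,0],"turn":0,"gripper":1},{"delta_pos":[0,0,0],"turn":0,"gripper":1}]'
python3 -c "
from h import *
plan(.512,.135,.11,-.215)"
```

```text
t: 7.22
eef_pos: [0.5106, 0.1356, 0.0453]
eef_rot: [-3.017, 0.875, -0.0]
ft_force: [0.3, 0.7, 1.2]
gripper_width: 0.451
grip_force: 30.0
t 7.22 pos [0.5106 0.1356 0.0453] yaw -0.5642 shift units [ 0.04 -0.01 -1.62] norm 1.62 ('turn units(+ lowers yaw)', np.float64(-3.49))
```

```bash
python3 -m creep '[{"delta_pos":[0,0,-0.5],"turn":0,"gripper":1},{"delta_pos":[0,0,-0.8],"turn":0,"gripper":1},{"delta_pos":[0,0,-1],"turn":0,"gripper":1},{"delta_pos":[0,0,-0.9],"turn":0,"gripper":1},{"delta_pos":[0,0,0],"turn":-0.9,"gripper":1},{"delta_pos":[0,0,0],"turn":-0.9,"gripper":1},{"delta_pos":[0,0,0],"turn":-0.9,"gripper":1},{"delta_pos":[0,0,0],"turn":-0.79,"gripper":1},{"delta_pos":[0,0,0],"turn":0,"gripper":1},{"delta_pos":[0,0,0],"turn":0,"gripper":1}]'
python3 -c "
from h import *
plan(.4988,-.0422,.165,-.215)"
```

```text
t: 8.48
eef_pos: [0.5101, 0.1354, 0.1729]
eef_rot: [3.123, -0.339, -0.001]
ft_force: [0.2, 0.3, -3.0]
gripper_width: 0.454
grip_force: 30.0
t 8.47 pos [0.5101 0.1354 0.1729] yaw -0.2163 shift units [0.68 4.4  0.2 ] norm 4.45 ('turn units(+ lowers yaw)', np.float64(-0.01))
```

```bash
python3 -m creep '[{"delta_pos":[0.12,0.8,0],"turn":0,"gripper":1},{"delta_pos":[0.14,0.9,0],"turn":0,"gripper":1},{"delta_pos":[0.14,0.9,0],"turn":0,"gripper":1},{"delta_pos":[0.14,0.9,0],"turn":0,"gripper":1},{"delta_pos":[0.14,0.9,0],"turn":0,"gripper":1},{"delta_pos":[0,0,0.9],"turn":0,"gripper":1},{"delta_pos":[0,0,0.9],"turn":0,"gripper":1},{"delta_pos":[0,0,0],"turn":0,"gripper":1},{"delta_pos":[0,0,0],"turn":0,"gripper":1},{"delta_pos":[0,0,0],"turn":0,"gripper":1}]'
python3 - <<'E'
from h import *
from bench import *
import pickle
plan(.4988,-.0422,.057,-.215)
T=Tw(get_state());c=capture("wrist");c["T_wc"]=T@np.array(c["T_tool_cam"]);d={"w":c,"scene":capture("scene")};pickle.dump(d,open("d3.pkl","wb"))
cv2.imwrite("pics/w3.png",cv2.resize(c["frame"],(800,600),interpolation=cv2.INTER_CUBIC))
E
```

```text
t: 9.72
eef_pos: [0.5007, -0.0424, 0.1027]
eef_rot: [3.123, -0.337, 0.005]
ft_force: [-0.5, 0.1, -2.2]
gripper_width: 0.455
grip_force: 30.0
t 9.72 pos [ 0.5007 -0.0424  0.1027] yaw -0.2149 shift units [-0.05  0.    1.14] norm 1.14 ('turn units(+ lowers yaw)', np.float64(0.0))
```

View pics/w3.png

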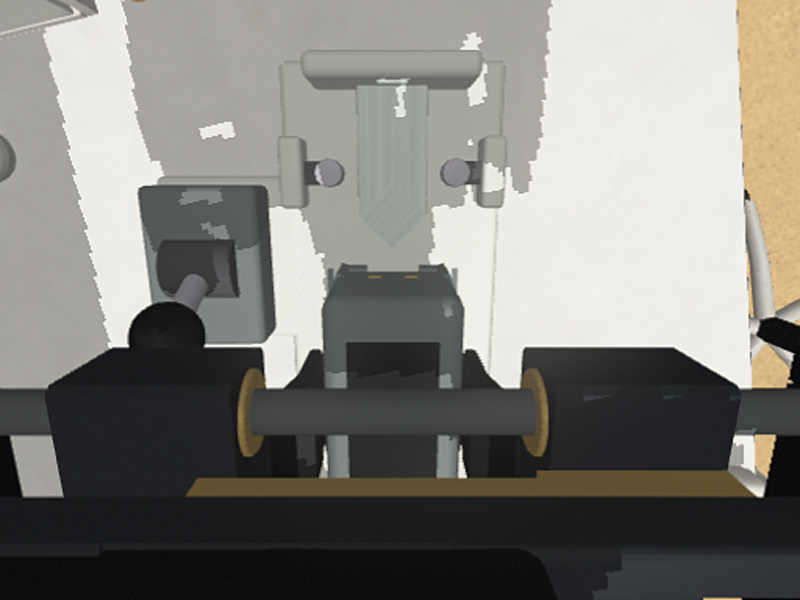

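The rail (357–428), rollers (330, 456) and stop (302–482) are all centred at column 392, the same as the pack and the optical axis, and the rail edges run vertical. Alignment is good. I'll check the along-rail distance.

```bash
python3 - <<'E'
from h import *;import pickle
c=pickle.load(open("d3.pkl","rb"))["w"];np.set_printoptions(precision=4,suppress=True)
W=lambda *p:[(x*.64,y*.64) for x,y in p]
u=np.array([np.cos(-.215),np.sin(-.215)]);n=np.array([-u[1],u[0]]);t=c["T_wc"]
tcp=np.array([.5007,-.0424])
def rel(name,p,z):
    q=onz(c,W(*p),z)[:,:2]-tcp;print(name,"along",q@u,"across",q@n)
rel("nose(-33)",[(391,246)],.025);rel("rollers(0)",[(330,172),(456,172)],.03)
rel("housings top ends",[(292,137),(293,207),(492,137),(492,207)],.030)
rel("stop top front bottom-edge",[(315,86),(470,88)],.030);rel("rail edges",[(357,90),(357,210),(428,90),(428,210)],.025)
rel("pack lead top of skirt",[(348,268),(440,268)],.1027-.045+.022)
rel("pack housing top front",[(335,297),(455,297)],.1027+.015)
E
```

```text
nose(-33) along [0.0394] across [0.0006]
rollers(0) along [0.0716 0.0716] across [ 0.0266 -0.0272]
housings top ends along [0.0858 0.057  0.0857 0.0569] across [ 0.0421  0.0431 -0.0418 -0.0432]
stop top front bottom-edge along [0.1055 0.1047] across [ 0.0316 -0.0318]
rail edges along [0.1049 0.0554 0.1048 0.0554] across [ 0.0148  0.0157 -0.015  -0.0159]
pack lead top of skirt along [0.0387 0.0387] across [ 0.0153 -0.0164]
pack housing top front along [0.0373 0.0372] across [ 0.0155 -0.017 ]
```

```bash
python3 -m creep '[{"delta_pos":[-0.15,0,0],"turn":0,"gripper":1},{"delta_pos":[0,0,0.5],"turn":0,"gripper":1},{"delta_pos":[0,0,0.35],"turn":0,"gripper":1},{"delta_pos":[0,0,0.15],"turn":0,"gripper":1},{"delta_pos":[0,0,0.05],"turn":0,"gripper":1},{"delta_pos":[0,0,0],"turn":0,"gripper":1},{"delta_pos":[0,0,0],"turn":0,"gripper":1}]'
python3 -c "
from h import *
plan(.4988,-.0422,.0573,-.215)"
```

```text
t: 10.7
eef_pos: [0.4939, -0.0411, 0.0596]
eef_rot: [3.123, -0.337, 0.001]
ft_force: [-0.3, -0.3, -1.5]
gripper_width: 0.455
grip_force: 30.0
t 10.7 pos [ 0.4939 -0.0411  0.0596] yaw -0.2152 shift units [0.13 0.   0.06] norm 0.14 ('turn units(+ lowers yaw)', np.float64(-0.0))
```

```bash
python3 -m creep '[{"delta_pos":[0,0,0.04],"turn":0,"gripper":1},{"delta_pos":[0,0,0],"turn":0,"gripper":1},{"delta_pos":[0,0,0],"turn":0,"gripper":1}]'
python3 -m creep '[{"delta_pos":[0,0,0.02],"turn":0,"gripper":1},{"delta_pos":[0,0,0],"turn":0,"gripper":1},{"delta_pos":[0,0,0],"turn":0,"gripper":1}]'
```

```text
t: 11.08
eef_pos: [0.4937, -0.041, 0.0577]
eef_rot: [3.123, -0.337, 0.0]
ft_force: [-0.2, 0.6, -2.7]
gripper_width: 0.457
grip_force: 30.0
t: 11.45
eef_pos: [0.4937, -0.041, 0.0573]
eef_rot: [3.123, -0.337, 0.001]
ft_force: [-1.0, -0.0, 4.9]
gripper_width: 0.454
grip_force: 30.0
```

```bash
python3 -m creep '[{"delta_pos":[0.1,0,0],"turn":0,"gripper":1},{"delta_pos":[0.1,0,0],"turn":0,"gripper":1},{"delta_pos":[0.1,0,0],"turn":0,"gripper":1},{"delta_pos":[0.1,0,0],"turn":0,"gripper":1},{"delta_pos":[0,0,0],"turn":0,"gripper":1}]'
python3 -m creep '[{"delta_pos":[0.1,0,0],"turn":0,"gripper":1},{"delta_pos":[0.1,0,0],"turn":0,"gripper":1},{"delta_pos":[0.1,0,0],"turn":0,"gripper":1},{"delta_pos":[0.1,0,0],"turn":0,"gripper":1},{"delta_pos":[0,0,0],"turn":0,"gripper":1}]'
python3 -c "
from h import *
plan(.5706,-.0577,.0573,-.215)"
```

```text
t: 12.08
eef_pos: [0.5097, -0.0445, 0.0573]
eef_rot: [3.123, -0.337, 0.002]
ft_force: [-0.8, 1.2, 4.6]
gripper_width: 0.455
grip_force: 30.0
t: 12.7
eef_pos: [0.5254, -0.0479, 0.0573]
eef_rot: [3.123, -0.337, 0.002]
ft_force: [-0.0, 0.5, 5.2]
gripper_width: 0.458
grip_force: 30.0
t 12.7 pos [ 0.5254 -0.0479  0.0573] yaw -0.2152 shift units [ 1.16 -0.    0.  ] norm 1.16 ('turn units(+ lowers yaw)', np.float64(-0.0))
```

```bash
python3 -m creep '[{"delta_pos":[0.08,0,0],"turn":0,"gripper":1},{"delta_pos":[0.08,0,0],"turn":0,"gripper":1},{"delta_pos":[0.08,0,0],"turn":0,"gripper":1},{"delta_pos":[0.08,0,0],"turn":0,"gripper":1},{"delta_pos":[0,0,0],"turn":0,"gripper":1}]'
python3 -m creep '[{"delta_pos":[0.08,0,0],"turn":0,"gripper":1},{"delta_pos":[0.08,0,0],"turn":0,"gripper":1},{"delta_pos":[0.08,0,0],"turn":0,"gripper":1},{"delta_pos":[0.08,0,0],"turn":0,"gripper":1},{"delta_pos":[0.08,0,0],"turn":0,"gripper":1},{"delta_pos":[0,0,0],"turn":0,"gripper":1}]'
python3 -c "
from h import *
plan(.5706,-.0577,.0573,-.215)"
```

```text
t: 13.32
eef_pos: [0.5377, -0.0506, 0.0573]
eef_rot: [3.123, -0.337, 0.001]
ft_force: [-0.7, -0.3, 5.0]
gripper_width: 0.457
grip_force: 30.0
t: 14.08
eef_pos: [0.5512, -0.0533, 0.0573]
eef_rot: [-3.123, 0.337, 0.006]
ft_force: [-3.9, 0.9, 8.9]
gripper_width: 0.46
grip_force: 30.0
t 14.07 pos [ 0.5512 -0.0533  0.0573] yaw -0.2149 shift units [ 0.5  0.  -0. ] norm 0.5 ('turn units(+ lowers yaw)', np.float64(0.0))
```

```bash
python3 -m creep '[{"delta_pos":[0.05,0,0],"turn":0,"gripper":1},{"delta_pos":[0.05,0,0],"turn":0,"gripper":1},{"delta_pos":[0.05,0,0],"turn":0,"gripper":1},{"delta_pos":[0.05,0,0],"turn":0,"gripper":1},{"delta_pos":[0,0,0],"turn":0,"gripper":1}]'
python3 -m creep '[{"delta_pos":[0.05,0,0],"turn":0,"gripper":1},{"delta_pos":[0.05,0,0],"turn":0,"gripper":1},{"delta_pos":[0,0,0],"turn":0,"gripper":1}]'
python3 -m creep '[{"delta_pos":[0.04,0,0],"turn":0,"gripper":1},{"delta_pos":[0.04,0,0],"turn":0,"gripper":1},{"delta_pos":[0,0,0],"turn":0,"gripper":1}]'
python3 -c "
from h import *
plan(.5706,-.0577,.0573,-.215)"
```

```text
t: 14.7
eef_pos: [0.5594, -0.0552, 0.0573]
eef_rot: [-3.123, 0.337, 0.004]
ft_force: [-3.1, 0.7, 7.3]
gripper_width: 0.457
grip_force: 30.0
t: 15.08
eef_pos: [0.5653, -0.0566, 0.0573]
eef_rot: [3.123, -0.337, 0.002]
ft_force: [1.2, -0.0, 3.6]
gripper_width: 0.46
grip_force: 30.0
t: 15.45
eef_pos: [0.5678, -0.0572, 0.0573]
eef_rot: [-3.123, 0.337, 0.001]
ft_force: [-0.5, 0.8, 6.8]
gripper_width: 0.455
grip_force: 30.0
t 15.45 pos [ 0.5678 -0.0572  0.0573] yaw -0.2151 shift units [ 0.07 -0.   -0.  ] norm 0.07 ('turn units(+ lowers yaw)', np.float64(-0.0))
```

The rollers snapped in (the push force reversed). I'll feel for the end stop in small steps.

```bash
for i in 1; do python3 -m creep '[{"delta_pos":[0.02,0,0],"turn":0,"gripper":1},{"delta_pos":[0,0,0],"turn":0,"gripper":1}]'; done
python3 -m creep '[{"delta_pos":[0.02,0,0],"turn":0,"gripper":1},{"delta_pos":[0,0,0],"turn":0,"gripper":1}]'
python3 -c "
from h import *
plan(.5706,-.0577,.0573,-.215)"
```

```text
t: 15.7
eef_pos: [0.568, -0.0572, 0.0573]
eef_rot: [-3.123, 0.337, 0.002]
ft_force: [-2.5, 0.3, 8.3]
gripper_width: 0.455
grip_force: 30.0
t: 15.95
eef_pos: [0.5684, -0.0573, 0.0573]
eef_rot: [-3.123, 0.337, 0.004]
ft_force: [-3.5, 0.1, 9.5]
gripper_width: 0.458
grip_force: 30.0
t 15.95 pos [ 0.5684 -0.0573  0.0573] yaw -0.2149 shift units [ 0.06 -0.   -0.  ] norm 0.06 ('turn units(+ lowers yaw)', np.float64(0.0))
```

```bash
python3 -m creep '[{"delta_pos":[0.02,0,0],"turn":0,"gripper":1},{"delta_pos":[0,0,0],"turn":0,"gripper":1},{"delta_pos":[0,0,0],"turn":0,"gripper":1}]'
python3 -m creep '[{"delta_pos":[0.02,0,0],"turn":0,"gripper":1},{"delta_pos":[0,0,0],"turn":0,"gripper":1},{"delta_pos":[0,0,0],"turn":0,"gripper":1}]'
```

```text
t: 16.32
eef_pos: [0.5684, -0.0573, 0.0573]
eef_rot: [-3.123, 0.337, 0.006]
ft_force: [-5.1, 0.3, 10.9]
gripper_width: 0.459
grip_force: 30.0
t: 16.7
eef_pos: [0.5685, -0.0573, 0.0573]
eef_rot: [-3.123, 0.337, 0.009]
ft_force: [-5.8, 0.7, 10.7]
gripper_width: 0.459
grip_force: 30.0
```

The position no longer advances while the force climbs, so the pack is against the stop. I'll release partly, since the switch block is close by, and rise.

```bash
python3 -m creep '[{"delta_pos":[-0.03,0,0],"turn":0,"gripper":1},{"delta_pos":[0,0,0],"turn":0,"gripper":-0.4},{"delta_pos":[0,0,0],"turn":0,"gripper":-0.4},{"delta_pos":[0,0,0],"turn":0,"gripper":-0.4},{"delta_pos":[0,0,0],"turn":0,"gripper":-0.4},{"delta_pos":[0,0,-0.4],"turn":0,"gripper":-0.4},{"delta_pos":[0,0,-0.9],"turn":0,"gripper":-0.4},{"delta_pos":[0,0,-0.9],"turn":0,"gripper":-0.4},{"delta_pos":[0,0,-0.9],"turn":0,"gripper":-0.4},{"delta_pos":[0,0,0],"turn":0,"gripper":-0.4},{"delta_pos":[0,0,0],"turn":0,"gripper":-0.4}]'
python3 - <<'E'
from h import *
from bench import *
import pickle
plan(.5,.04,.18,-.215)
T=Tw(get_state());c=capture("wrist");c["T_wc"]=T@np.array(c["T_tool_cam"]);d={"w":c,"scene":capture("scene"),"side":capture("side")};pickle.dump(d,open("d4.pkl","wb"))
f=d["scene"]["frame"];g=d["side"]["frame"]
k=lambda a:cv2.resize(cv2.convertScaleAbs(a,alpha=1.5),(400,300),interpolation=cv2.INTER_CUBIC)
top=cv2.resize(c["frame"][:220],(800,300))
cv2.imwrite("pics/w4.png",np.vstack([top,np.hstack([k(f[145:260,225:380]),k(g[135:220,190:305])])]))
E
```

```text
t: 18.08
eef_pos: [0.5694, -0.0575, 0.1811]
eef_rot: [-3.123, 0.337, 0.0]
ft_force: [-0.4, -0.1, -0.5]
gripper_width: 0.699
grip_force: 0.0
t 18.07 pos [ 0.5694 -0.0575  0.1811] yaw -0.2152 shift units [-2.21 -2.01  0.03] norm 2.99 ('turn units(+ lowers yaw)', np.float64(-0.0))
```

View pics/w4.png

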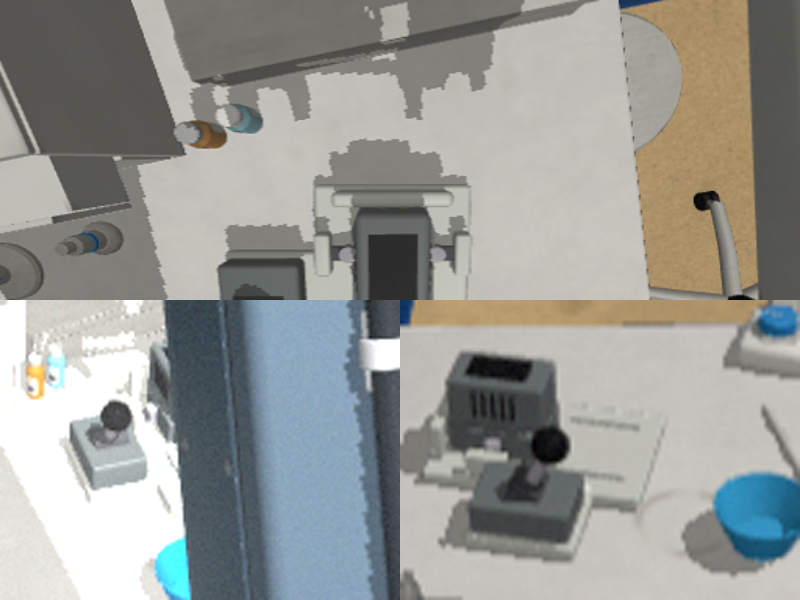

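The pack is seated against the stop between the rollers, with the notches at them in line (wrist view (348,255) and (438,255)). The lever still leans toward the front. Now I'll go behind the ball with closed fingers.

```bash
python3 - <<'E'
from h import *;import pickle
d=pickle.load(open("d4.pkl","rb"))
# ball check by dark mask in side & scene pics
cs=[]
for n in("scene","side"):
    g=d[n]["frame"].max(2);m=((g<60)&(cloud(d[n])[...,2]>.055)).astype(np.uint8)
    x0,y0=(270,190) if n=="scene" else (233,176)
    w=np.zeros_like(m);w[y0-9:y0+10,x0-9:x0+10]=m[y0-9:y0+10,x0-9:x0+10]
    v,u=np.nonzero(w);cs.append((u.mean(),v.mean()));print(n,len(u),cs[-1])
print("ball",tri(d["scene"],cs[0],d["side"],cs[1]))
plan(.4914,.0435,.181,-.215)
E
```

```text
scene 96 (np.float64(269.5104166666667), np.float64(189.25))
side 108 (np.float64(232.35185185185185), np.float64(176.10185185185185))
ball (array([0.53092573, 0.03500112, 0.07444079]), np.float64(0.0038664315247934856))
t 18.23 pos [ 0.5689 -0.0574  0.1797] yaw -0.2153 shift units [-2.43 -2.05 -0.02] norm 3.18 ('turn units(+ lowers yaw)', np.float64(-0.0))
```

```bash
python3 -m creep '[{"delta_pos":[-0.6,-0.5,0],"turn":0,"gripper":1},{"delta_pos":[-0.6,-0.5,0],"turn":0,"gripper":1},{"delta_pos":[-0.6,-0.5,0],"turn":0,"gripper":1},{"delta_pos":[-0.63,-0.55,0],"turn":0,"gripper":1},{"delta_pos":[0,0,0],"turn":0,"gripper":1},{"delta_pos":[0,0,0],"turn":0,"gripper":1},{"delta_pos":[0,0,0.8],"turn":0,"gripper":1},{"delta_pos":[0,0,0.8],"turn":0,"gripper":1},{"delta_pos":[0,0,0.75],"turn":0,"gripper":1},{"delta_pos":[0,0,0],"turn":0,"gripper":1},{"delta_pos":[0,0,0],"turn":0,"gripper":1}]'
python3 -c "
from h import *
plan(.548,.031,.085,-.215)"
```

```text
t: 19.6
eef_pos: [0.4935, 0.0426, 0.0873]
eef_rot: [3.123, -0.339, 0.002]
ft_force: [-0.6, -0.0, -0.6]
gripper_width: 0.006
grip_force: 0.0
t 19.6 pos [0.4935 0.0426 0.0873] yaw -0.216 shift units [ 1.39 -0.01  0.06] norm 1.39 ('turn units(+ lowers yaw)', np.float64(-0.01))
```

```bash
python3 -m creep '[{"delta_pos":[0.12,0,0.05],"turn":0,"gripper":1},{"delta_pos":[0.12,0,0],"turn":0,"gripper":1},{"delta_pos":[0.12,0,0],"turn":0,"gripper":1},{"delta_pos":[0.12,0,0],"turn":0,"gripper":1},{"delta_pos":[0.12,0,0],"turn":0,"gripper":1},{"delta_pos":[0.12,0,0],"turn":0,"gripper":1},{"delta_pos":[0,0,0],"turn":0,"gripper":1}]'
python3 -m creep '[{"delta_pos":[0.12,0,0],"turn":0,"gripper":1},{"delta_pos":[0.12,0,0],"turn":0,"gripper":1},{"delta_pos":[0.12,0,0],"turn":0,"gripper":1},{"delta_pos":[0.12,0,0],"turn":0,"gripper":1},{"delta_pos":[0.1,0,0],"turn":0,"gripper":1},{"delta_pos":[0,0,0],"turn":0,"gripper":1}]'
python3 - <<'E'
from h import *
from bench import *
plan(.548,.031,.085,-.215)
c=capture("side");cv2.imwrite("pics/s5.png",cv2.resize(cv2.convertScaleAbs(c["frame"][125:235,180:330],alpha=1.5),None,fx=5,fy=5,interpolation=cv2.INTER_CUBIC))
E
```

```text
t: 20.48
eef_pos: [0.5216, 0.0369, 0.0849]
eef_rot: [3.123, -0.338, 0.003]
ft_force: [-1.6, 0.4, 0.6]
gripper_width: 0.005
grip_force: 0.5
t: 21.22
eef_pos: [0.5439, 0.0319, 0.0847]
eef_rot: [3.123, -0.337, 0.002]
ft_force: [-0.4, 0.8, 0.3]
gripper_width: 0.004
grip_force: 0.2
t 21.23 pos [0.5439 0.0319 0.0847] yaw -0.2152 shift units [ 0.11  0.   -0.01] norm 0.11 ('turn units(+ lowers yaw)', np.float64(-0.0))
```

View pics/s5.png

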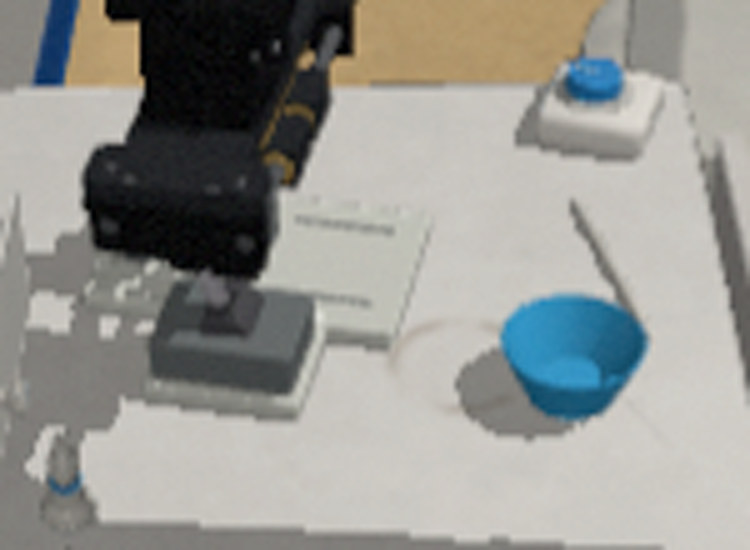

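The lever now leans toward dock +x (stem at (215,290)). I'll push on until the force shows its end, then back away and rise.

```bash
python3 -m creep '[{"delta_pos":[0.08,0,0],"turn":0,"gripper":1},{"delta_pos":[0.06,0,0],"turn":0,"gripper":1},{"delta_pos":[0,0,0],"turn":0,"gripper":1}]'
python3 -m creep '[{"delta_pos":[0.05,0,0],"turn":0,"gripper":1},{"delta_pos":[0,0,0],"turn":0,"gripper":1}]'
```

```text
t: 21.65
eef_pos: [0.5479, 0.0311, 0.0846]
eef_rot: [-3.123, 0.337, 0.003]
ft_force: [-2.0, 0.8, -0.3]
gripper_width: 0.007
grip_force: 1.2
t: 21.9
eef_pos: [0.5482, 0.031, 0.0845]
eef_rot: [-3.123, 0.337, 0.009]
ft_force: [-4.7, 1.7, 1.7]
gripper_width: 0.004
grip_force: 2.7
```

The lever has hit its end (force rising, position stuck). I'll back off, rise, and verify.

```bash
python3 -m creep '[{"delta_pos":[-0.4,0,0],"turn":0,"gripper":1},{"delta_pos":[-0.8,0,0],"turn":0,"gripper":1},{"delta_pos":[0,0,-0.8],"turn":0,"gripper":1},{"delta_pos":[0,0,-1],"turn":0,"gripper":1},{"delta_pos":[-1,0,-1],"turn":0,"gripper":1},{"delta_pos":[-0.5,0,-1],"turn":0,"gripper":1},{"delta_pos":[0,0,0],"turn":0,"gripper":1},{"delta_pos":[0,0,0],"turn":0,"gripper":1}]'
python3 - <<'E'
from h import *
from bench import *
plan(.548,.031,.085,-.215)
T=Tw(get_state());c=capture("wrist");c["T_wc"]=T@np.array(c["T_tool_cam"]);s=capture("side")
a=cv2.resize(c["frame"][40:220,140:420],(800,514),interpolation=cv2.INTER_CUBIC)
b=cv2.resize(cv2.convertScaleAbs(s["frame"][140:225,190:305],alpha=1.5),(345,255),interpolation=cv2.INTER_CUBIC)
a[:255,-345:]=b
cv2.imwrite("pics/w6.png",a)
E
```

```text
t: 22.9
eef_pos: [0.4463, 0.0533, 0.2372]
eef_rot: [3.123, -0.337, 0.005]
ft_force: [0.4, -0.2, 0.1]
gripper_width: 0.01
grip_force: 0.0
t 22.9 pos [0.4463 0.0533 0.2372] yaw -0.2152 shift units [2.59 0.   3.81] norm 4.61 ('turn units(+ lowers yaw)', np.float64(-0.0))
```

View pics/w6.png

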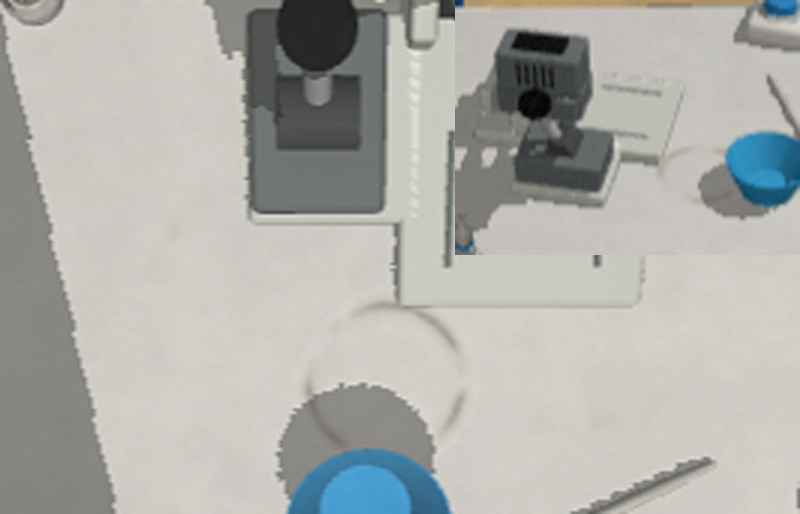

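The switch lever is over at the +x side (ball at (317,25), and in the side inset), the pack is seated, and the arm is clear of everything. Handing in.

```bash
python3 -c "
from bench import *
print(finish_job())"
```

```text
the job is handed in; nothing more can be done
None
```

The job is handed in, but the verdict was not shown: the pack is pushed home against the end stop with the detents felt to snap in, the switch lever is over to its far end, no bystander was touched, and the arm is clear at about 23 s of the 54 s allowed.

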